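# Take a dried slide off its stand and show its frosted end to the label reader

### The arm

A 6-joint arm with a two-finger parallel gripper is mounted at the origin on a cart in front of the work surface, level with it; the furniture and walls round the work are solid. World frame = base frame: x ahead of the robot, y to its left, z up, the work surface at z = 0. Lengths are in m, angles in degrees, forces in N, time in s.
With the tool pointing down it reaches from about 0.375 to 0.9 m from the base axis. Payload 3.1 kg.
Tool frame: the origin (TCP) lies between the finger pads; the fingertips stand manip.tips_ahead ahead of it and the grasp point (between the pads) lies 6 mm ahead of it (manip.tips_ahead is the distance from the TCP to the fingertips, in m); z points along the fingers, x is the direction in which the jaws open and shut, and the axes are right-handed (so a half turn about z gives the same grasp; the last joint's range is limited). The gripper opens to 85 mm and grips with 20 to 120 N. Pads are 22 mm wide; open, the fingers measure 114 mm over their backs; the gripper's body (76 mm by 85 mm) begins 54 mm behind the grasp point. The pads swing forward as they close: fully open they stand 13 mm farther back than shut.
Start: joints at [-80.816, 30.224, 82.088, -0, 67.689, -10.227], TCP at [0.208, -0.589, 0.256] pointing down, gripper open.
Joint ranges: [-176.69, 176.69], [-43.24, 126.21], [12.49, 139.97], [-82, 262], [0, 151.66], [-163.58, 163.58]. Speed limits (degrees/s): [159.86, 159.86, 180, 180, 180, 180].

### API

Orientations are given as [roll, pitch, yaw] about the fixed x, y, z axes, in that order (R = Rz(yaw) Ry(pitch) Rx(roll)).
In Python, from bench import monitor, snapshot, manip gives the robot as it stands.
- The arm moves only by the tool apply_moves, never from a script. Its argument "deltas" is a list of rows, each an object of numbers: "x", "y", "z": the shift along the world's x, y, z in cm; "wx", "wy", "wz": the turn, a rotation vector about the world's x, y, z in rad. A call has exactly 5 rows; each row is the pose to reach, as a shift and turn from the pose measured when the call began; what a row does not reach only later rows make up. A row lasts 1/10 s, in which the tool goes at most 50 mm and 8.59 degrees, less where a joint would pass 70% of its speed; a pose out of reach is approached as far as the arm can. A call with a gripper value outside its range is refused whole. "hand" is the closure, from -1 (fully open) to 1 (shut), set as the call begins (left out, the last holds). The fingers move at their own pace and stop on an object; "force" is the grip in N (left out, the last holds). Time passes only in rows, so rows that repeat a pose let the fingers close, or fill a call up. It gives the time, the measured TCP pose, the force and the opening at its end, in the units of the state.
- monitor.state(): the state, without advancing time (a new reading comes with each control period).
- snapshot(name): name is "scene" or "top"; returns a dict with "frame" (400x640x3 uint8, red, green, blue), "fx", "fy", "cx", "cy" (pixels), "k1" (the pictures are not rectified: a ray, as slopes to the right and down, at radius r is drawn at 1 + k1 r^2 times it, then the intrinsics apply), "rvec" (rotation vector, rad) and "tvec" (3), from world to camera coordinates, as OpenCV has them. Camera axes: x right, y down, z forward; pixel columns grow to the right and rows downward; lengths in m; the calibration is good to about 2 mm. A picture is of the moment at which its call begins. There is no depth.
- manip.finish_job(): hands the job in, once; it reports no verdict.
The state is a dict: "clock": time; "q": joint angles; "joint_velocities": joint speeds; "effort": joint torques, N m; "tcp_pos": TCP position; "tcp_rot": TCP orientation; "ft_force": force on the tool from outside, world axes, zero at the start; "wrist_torque": the same for the moment, N m; "finger_gap": opening from 0.0 (shut) to 1.0 (fully open).
Only numpy, scipy, OpenCV 4.12 (cv2) and the standard library are available. Lean on these libraries where they do the work, as an engineer would, in place of code of your own. Each camera call takes 0.05 s, during which the arm holds its last target.

### The job

A slide in a white carrier lies on the drying stand under a quarter-turn clamp: swing the clamp fully open by its knob and leave it open. Then find the slide's frosted end, the one with a small corner notch, and pick the slide up by its other end. Finish while holding it in the air at the label reader, still and level, label side up as it lies now (never tipped over), fingers clear of the frosted end, which points at the reader's column and is straight above the ring mark, 7 cm above the plate; leave carton, dropper bottle and cup where they stand.

Things in the scene. Friction and masses are not known exactly. Their poses are not given: they have to be found in the camera images.
- drying_stand: Fixed stand. Grey base plate 8 mm thick (local x -30..30, y -35..95 mm). Origin: on the worktop under the centre of a round aluminium stage, 44 mm across, its top 40 mm above the worktop, on a narrower stem. A steel post (14 mm across) at local y = +75 mm carries the clamp. z up.
- clamp (a joint): Clamp angle, rad: 0 closed (start 0 to 0.1), 1.57 fully open at its stop. Flat steel arm 14 mm wide, 51 to 57 mm above the worktop, on the post. Closed it reaches 82 mm from the pivot along the stand's -y, 3 mm above the slide; its 40 mm tail with the knob points to +y. Opening is anticlockwise from above: knob goes to the stand's -x. About 1 N at the knob; stays where left.
- clamp_pivot (a point): Point on the clamp's pivot axis, 50 mm above the worktop, 75 mm from the stage centre along the stand's +y. Its axes are the stand's. Does not move when the clamp turns.
- clamp_knob (a point): Centre of the clamp's upright round black knob, 12 mm across, standing from 57 to 85 mm above the worktop (this point at 71 mm) on the clamp's tail, 33 mm from the pivot axis. Moves with the clamp.
- slide: White slide carrier with window, 90 x 36 x 8 mm (x, y, z), 30 g, label side (+z) up, centred on the stage, any yaw. Origin: centre of underside, 40 mm above worktop. Both ends overhang the stage freely. +x points to the frosted end: a 9 x 9 mm square notch in its corner at +x, -y (right corner, seen label up, frosted end ahead). Else both ends look alike: solid tabs 20 to 45 mm from the middle.
- frosted_end (a point): Centre of the slide's frosted end, 34 mm from the slide's middle along its +x, half way up its thickness. Axes as the slide's.
- clear_end (a point): Centre of the slide's other end, to be held: 34 mm from the middle along its -x, half way up its thickness. Grip it across the 36 mm width. Axes as the slide's.
- label_reader: Fixed label reader. Grey foot plate 8 mm thick (local x -30..110, y -32..32 mm). Origin: on the worktop under a thin white ring mark, 28 mm across, on the plate. Column (18 mm across, 168 mm high) at local x = +88 mm; its white head looks slantwise down at the ring and occupies x 50..106, y -22..22, 118 to 172 mm above the worktop. x points from ring to column, z up.
- reading_point (a point): Point in the air 75 mm above the worktop, straight above the ring mark: where the frosted end is to be held. Axes as the reader's: the slide's +x must point along this +x.
- slide_carton_1: Bystander: carton of slides, 33 x 82 x 56 mm, standing on the worktop. Origin: centre of its underside.
- dropper: Bystander: small dropper bottle, 27 mm across, 62 mm high. Origin: centre of its underside.
- small_cup: Bystander: small white lidded specimen cup, 54 mm across, 47 mm high. Origin: centre of its underside.
Not all that is in view belongs to the job. Leave any pink look-alike of the slide alone.

How it is judged:
By the outcome, as a careful person would: the job done as asked, in the order asked, and still so for the second after the job is handed in, while the arm keeps its last pose, push and grip.
It also fails if it takes over 56 s, if anything falls off the work surface, if the arm or the gripper's body presses on something with over 40 N, if the wrist force passes 120 N, or if a joint passes its speed limit or range.

## Working session

There is one attempt and no reset: what is moved stays moved. The work goes in short steps, Python scripts to look and compute and a tool call to move; the robot and the scene stay as the last step left them, time stands still between calls to the robot, and variables do not carry over. Pictures are saved under pics/ and viewed, and the job is handed in when it is done.

Besides the shell and the picture viewer there is one more tool, called as name(argument=value, ...) on one line, values as JSON. apply_moves: Moves the arm, as the interface text tells. Its arguments: {"type":"object","properties":{"deltas":{"type":"array","items":{"type":"object","properties":{"x":{"type":"number"},"y":{"type":"number"},"z":{"type":"number"},"wx":{"type":"number"},"wy":{"type":"number"},"wz":{"type":"number"}}}},"hand":{"type":"number"},"force":{"type":"number"}},"required":["deltas"]}

```bash
ls; mkdir -p pics
python3 - <<'E'
from bench import monitor, snapshot, manip
import cv2,pickle
print(monitor.state(), manip.tips_ahead)
for n in("scene","top"):
    s=snapshot(n); pickle.dump(s,open(f"{n}0.pkl","wb"))
    print({k:v for k,v in s.items() if k!="frame"})
    cv2.imwrite(f"pics/{n}0.png",cv2.cvtColor(s["frame"],cv2.COLOR_RGB2BGR))
E
```

```text
pics
{'clock': 0.0, 'q': array([-8.08170704e+01,  3.02798869e+01,  8.21576441e+01,  6.56413590e-04,
        6.76874853e+01, -1.02283851e+01]), 'joint_velocities': array([-0.0420058 , -0.06182234,  0.02449446,  0.03874433,  0.13529579,
       -0.11958129]), 'effort': array([ 2.35970577e-05, -4.42355382e+01, -1.78029281e+01, -9.57475004e-05,
        8.43898393e-03,  6.19093555e-06]), 'tcp_pos': array([ 0.20762876, -0.58880006,  0.25531669]), 'tcp_rot': array([-1.79977203e+02,  1.22921782e-01, -7.05889107e+01]), 'ft_force': array([-0.41120965, -0.1346229 ,  0.03851934]), 'wrist_torque': array([-0.03455149, -0.01420448, -0.03475748]), 'finger_gap': 1.0000343216422454} 0.025
{'fx': 367.4208423002741, 'fy': 367.4208423002741, 'cx': 316.0082081618822, 'cy': 201.80596483478666, 'k1': -0.08298963131611291, 'rvec': array([ 0.6861436 , -2.30228956,  1.4481111 ]), 'tvec': array([0.4914242 , 0.19907826, 0.74709965])}
{'fx': 504.9072379806041, 'fy': 504.9072379806041, 'cx': 317.17095833323344, 'cy': 205.883476949137, 'k1': 0.0541678942128504, 'rvec': array([ 2.13282273, -2.12055241,  0.16227911]), 'tvec': array([0.0060105 , 0.57638771, 1.37036181])}
```

View pics/scene0.png

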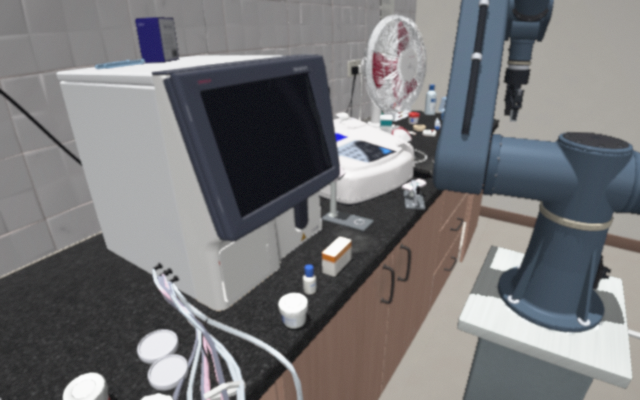

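View pics/top0.png

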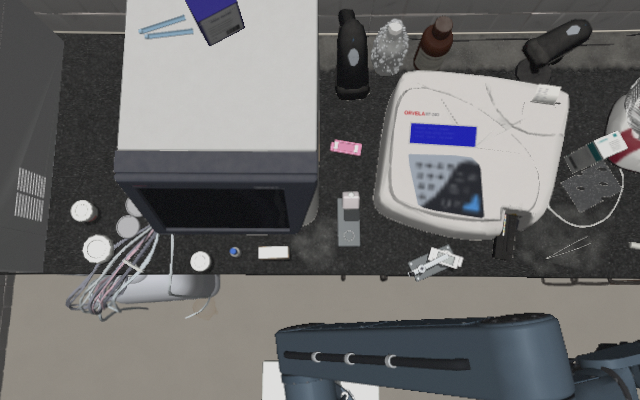

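The top view shows a white slide on the stand near (437,262). The pink look-alike is at (346,147), the reader at (348,220) with its head at (350,200), and the carton at (273,253). The dropper is at (235,252) and the cup at (201,261). Next is a close crop.

```bash
cat > h.py <<'E'
import numpy as np, cv2, pickle
from scipy.spatial.transform import Rotation as Ro
def cam(s):
    K=np.array([[s["fx"],0,s["cx"]],[0,s["fy"],s["cy"]],[0,0,1]]);d=np.array([s["k1"],0,0,0,0.])
    return K,d
def ray(s,uv):
    K,d=cam(s); p=cv2.undistortPointsIter(np.array(uv,float).reshape(-1,1,2),K,d,None,None,(3,50,1e-10)).reshape(-1,2)
    R=cv2.Rodrigues(s["rvec"])[0]; D=np.c_[p,np.ones(len(p))]@R; C=-R.T@s["tvec"]
    return C,D
def onz(s,uv,z):
    C,D=ray(s,uv); return C+D*((z-C[2])/D[:,2])[:,None]
def proj(s,P):
    K,d=cam(s); return cv2.projectPoints(np.array(P,float).reshape(-1,3),s["rvec"],s["tvec"],K,d)[0].reshape(-1,2)
def tri(s1,uv1,s2,uv2):
    C1,D1=ray(s1,uv1);C2,D2=ray(s2,uv2)
    D1=D1[0];D2=D2[0]
    t=np.linalg.lstsq(np.c_[D1,-D2],C2-C1,rcond=None)[0]
    a=C1+t[0]*D1;b=C2+t[1]*D2
    return (a+b)/2,np.linalg.norm(a-b)
def crop(s,x0,y0,x1,y1,k,fn):
    im=cv2.cvtColor(s["frame"],cv2.COLOR_RGB2BGR)[y0:y1,x0:x1]
    cv2.imwrite(fn,cv2.resize(im,None,fx=k,fy=k,interpolation=cv2.INTER_CUBIC))
def load(n): return pickle.load(open(n,"rb"))
def snap(n,fn):
    from bench import snapshot
    s=snapshot(n); pickle.dump(s,open(fn,"wb")); return s
E
python3 - <<'E'
from h import *
t=load("top0.pkl");s=load("scene0.pkl")
crop(t,400,235,470,285,11,"pics/c1.png")
crop(t,325,185,375,255,8,"pics/c2.png")
crop(s,385,165,445,215,12,"pics/c3.png")
E
```

```text
(no output)
```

View pics/c1.png

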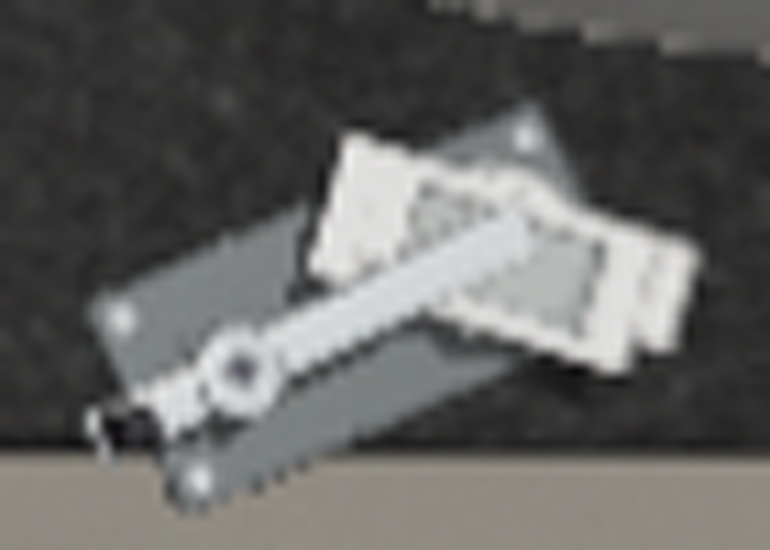

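View pics/c2.png

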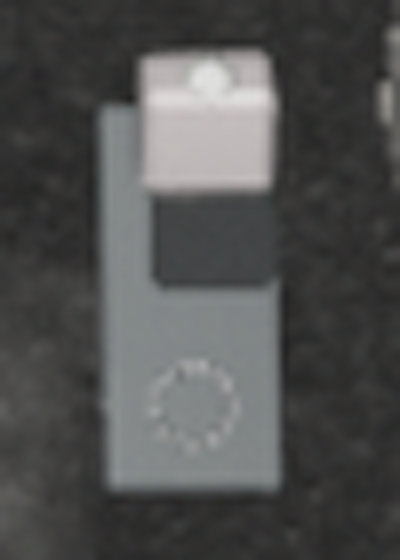

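View pics/c3.png

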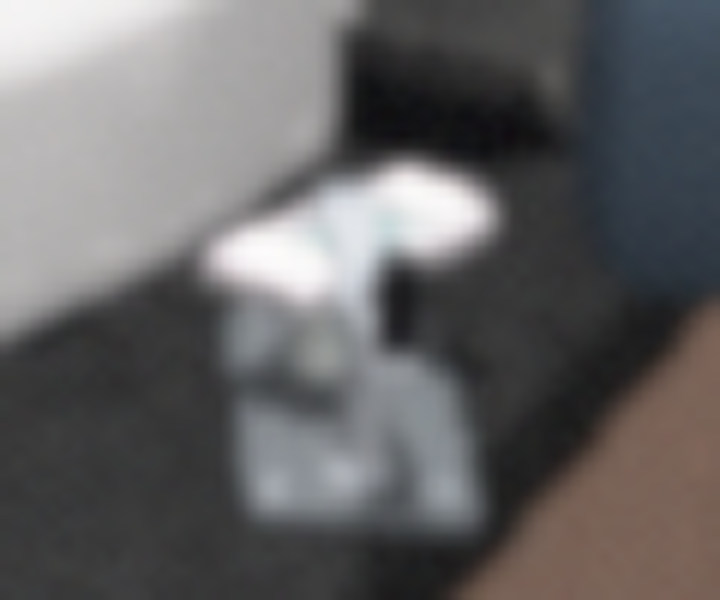

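Run:
```python
from h import *
t=load("top0.pkl")
def c2p(pts,x0,y0,k): return (np.array(pts,float)+.5)/k-.5+[x0,y0]
# plate corners z=.008
P=onz(t,c2p([[537,103],[88,305],[185,512]],400,235,11),.008);print("stand plate corners\n",P)
print(np.linalg.norm(P[1]-P[0]),np.linalg.norm(P[2]-P[1]))
y=(P[1]-P[0]);y/=np.linalg.norm(y);x=np.array([y[1],-y[0],0])
print("y axis",y,"x",x, "deg", np.degrees(np.arctan2(y[1],y[0])))
mid=(P[1]+P[2])/2
print("x from edge",(P[2]-P[1])/np.linalg.norm(P[2]-P[1]))
org=mid-y*.095; print("origin from plate",org)
print("nut z=.06",onz(t,c2p([[242,370]],400,235,11),.060))
S=onz(t,c2p([[347,128],[307,273],[625,378],[702,245]],400,235,11),.048);print("slide\n",S)
print("len",np.linalg.norm(S[0]-S[3]),np.linalg.norm(S[0]-S[1]),np.linalg.norm(S[1]-S[2]), "dir",S[3]-S[0],S[2]-S[1])
# white mask
im=t["frame"][235:285,400:470].astype(int)
big=cv2.resize(t["frame"][235:285,400:470],None,fx=4,fy=4,interpolation=cv2.INTER_CUBIC).astype(int)
m=((big.min(2)>170)&(big[...,2]-big[...,0]<6)).astype(np.uint8)
n,l,st,_=cv2.connectedComponentsWithStats(m); print(st[1:][st[1:,4]>50])
cv2.imwrite("pics/m1.png",cv2.resize(m*255,None,fx=2.5,fy=2.5))
# reader
ring=onz(t,c2p([[195,405]],325,185,8),.008);print("ring",ring)
Q=onz(t,c2p([[107,490],[282,490],[100,104]],325,185,8),.008);print("rplate",Q)
d=Q[2]-Q[0];print("x dir deg",np.degrees(np.arctan2(d[1],d[0])),np.linalg.norm(d),np.linalg.norm(Q[1]-Q[0]))
d=Q[0]-Q[1];print("y dir deg",np.degrees(np.arctan2(d[1],d[0])))
for n,uv,z in(("carton",[[273,253]],.056),("dropper",[[235,252]],.06),("cup",[[201,261]],.047),("edge",[[300,275],[500,275]],0)):print(n,onz(t,uv,z))
```

```text
stand plate corners
 [[ 0.47561284 -0.36250261  0.008     ]
 [ 0.4228603  -0.24636405  0.008     ]
 [ 0.3706254  -0.26961083  0.008     ]]
0.12755780831016977 0.05717427779664465
y axis [-0.41355788  0.91047783  0.        ] x [0.91047783 0.41355788 0.        ] deg 114.4285322791413
x from edge [-0.91360847 -0.40659509  0.        ]
origin from plate [ 0.43603085 -0.34448283  0.008     ]
nut z=.06 [[ 0.40422421 -0.27529986  0.06      ]]
slide
 [[ 0.46519879 -0.30545004  0.048     ]
 [ 0.42894358 -0.2943751   0.048     ]
 [ 0.40371283 -0.37173915  0.048     ]
 [ 0.43675672 -0.3920554   0.048     ]]
len 0.09115612081105048 0.037909026234806444 0.08137436981953321 dir [-0.02844207 -0.08660535  0.        ] [-0.02523076 -0.07736405  0.        ]
[[  96   50  156   98 6296]
 [  49  121   37   33  429]]
ring [[ 0.49862533 -0.08145585  0.008     ]]
rplate [[ 0.46803998 -0.05001906  0.008     ]
 [ 0.46842781 -0.11226423  0.008     ]
 [ 0.60792374 -0.04748139  0.008     ]]
x dir deg 1.03930603871941 0.13990677473301874 0.06224637783249347
y dir deg 90.35698921823408
carton [[0.44297924 0.12990189 0.056     ]]
dropper [[0.44493522 0.23393891 0.06      ]]
cup [[0.4207508  0.32920217 0.047     ]]
edge [[ 0.38524297  0.05749748  0.        ]
 [ 0.39025035 -0.50411098  0.        ]]
```

View pics/m1.png

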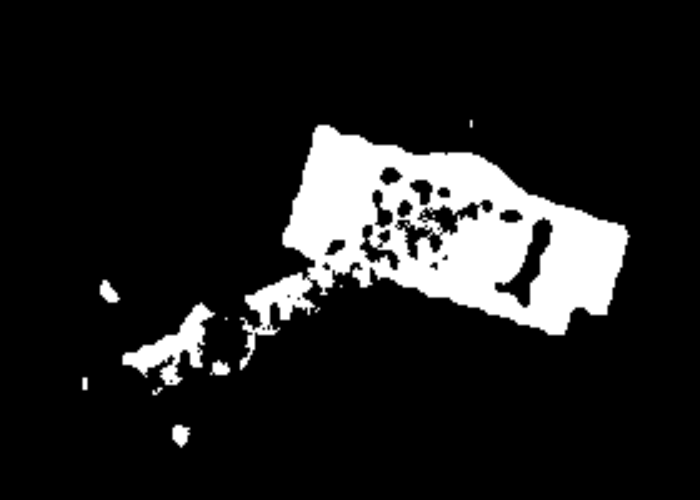

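The frosted end is the one at about (463,260), towards world -y: the notch shows at its lower right, crop (640,350). The left end (430,253) is square, so that is the one to hold. Next I check the clamp angle and the clearances.

Run:
```python
from h import *
t=load("top0.pkl");s=load("scene0.pkl")
def c2p(pts,x0,y0,k): return (np.array(pts,float)+.5)/k-.5+[x0,y0]
A=onz(t,c2p([[527,228],[242,370]],400,235,11),.057);d=A[0]-A[1];print(A,np.linalg.norm(d),"arm deg",np.degrees(np.arctan2(d[1],d[0])))
print("knob top",onz(t,c2p([[100,425],[130,420]],400,235,11),.085), "white spot")
print("monitor BR",tri(t,[[302,230]],s,[[340,178]]),"TR",tri(t,[[318,152]],s,[[328,57]]))
for z in(.1,.15,.2):print(z,onz(t,[[385,215],[495,237],[510,255]],z)[:,:2].round(3).tolist())
# predicted pixels
for P in([.391,-.2455,.085],[.391,-.2455,.057],[.4045,-.2755,.06]):print(proj(t,P),proj(s,P))
crop(t,400,250,425,285,16,"pics/c4.png")
```

```text
[[ 0.43994512 -0.34697283  0.057     ]
 [ 0.40436436 -0.27586634  0.057     ]] 0.07951178548153016 arm deg -63.41721790759615
knob top [[ 0.38954672 -0.23606071  0.085     ]
 [ 0.3908107  -0.24330776  0.085     ]] white spot
monitor BR (array([0.49016155, 0.04412963, 0.18287466]), np.float64(0.0035874266624972948)) TR (array([ 0.58967887, -0.01367662,  0.46128302]), np.float64(0.06024828765435734))
0.1 [[0.544, -0.174], [0.486, -0.463], [0.439, -0.499]]
0.15 [[0.536, -0.168], [0.481, -0.446], [0.435, -0.481]]
0.2 [[0.528, -0.162], [0.475, -0.429], [0.432, -0.463]]
[[412.19068869 272.66305002]] [[417.09734912 183.97695227]]
[[410.43319045 273.0410339 ]] [[416.26995079 192.51556459]]
[[421.61670836 268.08002416]] [[415.59183104 187.38958357]]
```

View pics/c4.png

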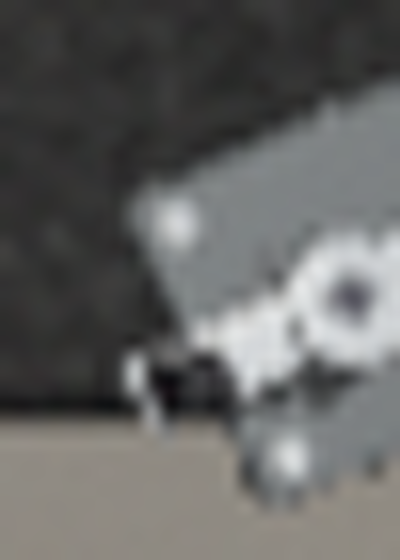

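apply_moves(deltas=[{"x":20.5,"y":35.4,"z":-8,"wz":0.126},{"x":20.5,"y":35.4,"z":-8,"wz":0.126},{"x":20.5,"y":35.4,"z":-8,"wz":0.126},{"x":20.5,"y":35.4,"z":-8,"wz":0.126},{"x":20.5,"y":35.4,"z":-8,"wz":0.126}], hand=1)

```text
invalid input at $.deltas[0]: expected keys x, y, z, wx, wy, wz
```

apply_moves(deltas=[{"x":20.5,"y":35.4,"z":-8,"wx":0,"wy":0,"wz":0.126},{"x":20.5,"y":35.4,"z":-8,"wx":0,"wy":0,"wz":0.126},{"x":20.5,"y":35.4,"z":-8,"wx":0,"wy":0,"wz":0.126},{"x":20.5,"y":35.4,"z":-8,"wx":0,"wy":0,"wz":0.126},{"x":20.5,"y":35.4,"z":-8,"wx":0,"wy":0,"wz":0.126}], hand=1)

```text
clock: 0.6
tcp_pos: [0.3309, -0.3752, 0.2073]
tcp_rot: [-180.0, 0.1, -63.4]
ft_force: [1.1, -0.2, -0.9]
finger_gap: 0.143
```

apply_moves(deltas=[{"x":8.2,"y":14.1,"z":-5.7,"wx":0,"wy":0,"wz":0},{"x":8.2,"y":14.1,"z":-5.7,"wx":0,"wy":0,"wz":0},{"x":8.2,"y":14.1,"z":-5.7,"wx":0,"wy":0,"wz":0},{"x":8.2,"y":14.1,"z":-5.7,"wx":0,"wy":0,"wz":0},{"x":8.2,"y":14.1,"z":-5.7,"wx":0,"wy":0,"wz":0}])

```text
clock: 1.1
tcp_pos: [0.4128, -0.2304, 0.149]
tcp_rot: [180.0, 0.4, -63.1]
ft_force: [0.8, 0.6, 0.2]
finger_gap: -0.002
```

Run:
```python
from h import *
from bench import monitor
a=monitor.state();print(a["tcp_pos"],a["tcp_rot"],a["ft_force"],a["finger_gap"])
t=snap("top","t1.pkl");s=snap("scene","s1.pkl")
crop(t,385,215,485,290,8,"pics/t1.png");crop(s,370,110,450,210,6,"pics/s1.png")
p=a["tcp_pos"]-[0,0,.025];print(proj(t,p),proj(s,p))
```

```text
[ 0.41280459 -0.23040992  0.14899618] [179.95522286   0.40203917 -63.13696243] [0.78677702 0.57755946 0.22722892] -0.001831877935832835
[[408.67331333 263.57307743]] [[409.39683272 171.99625408]]
```

View pics/t1.png

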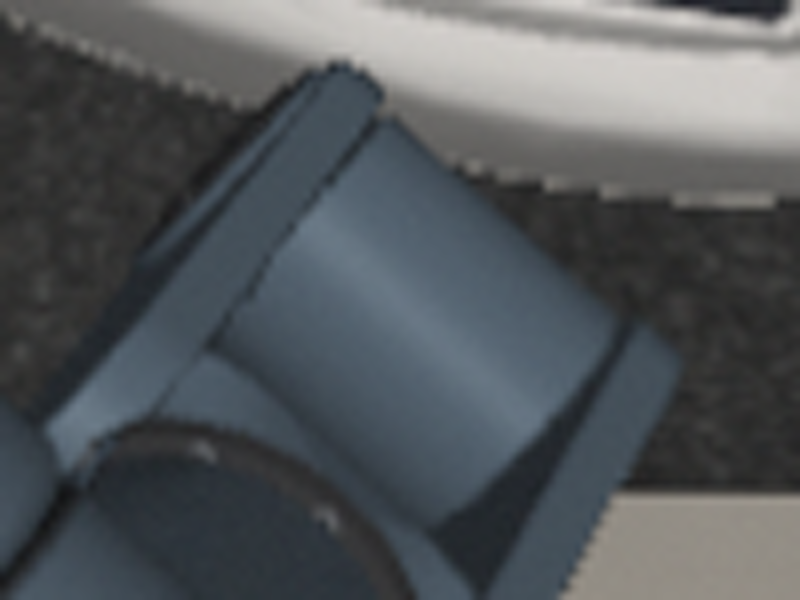

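View pics/s1.png

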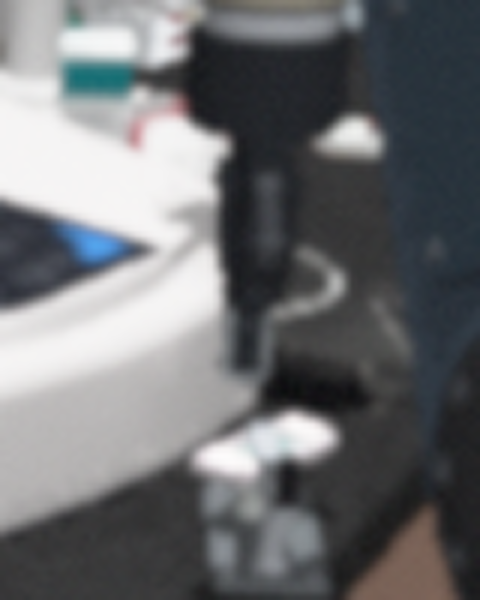

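apply_moves(deltas=[{"x":0.1,"y":-0.3,"z":-2,"wx":0,"wy":0,"wz":0},{"x":0.1,"y":-0.3,"z":-4,"wx":0,"wy":0,"wz":0},{"x":0.1,"y":-0.3,"z":-5.8,"wx":0,"wy":0,"wz":0},{"x":0.1,"y":-0.3,"z":-5.8,"wx":0,"wy":0,"wz":0},{"x":0.1,"y":-0.3,"z":-5.8,"wx":0,"wy":0,"wz":0}])

```text
clock: 1.7
tcp_pos: [0.414, -0.2385, 0.0925]
tcp_rot: [-180.0, 0.1, -63.4]
ft_force: [0.2, 0.1, -0.6]
finger_gap: -0.003
```

Run:
```python
from h import *
from bench import monitor
a=monitor.state();p=a["tcp_pos"];print(p,a["tcp_rot"])
s=snap("scene","s2.pkl");crop(s,380,150,440,210,10,"pics/s2.png")
piv=np.array([.4044,-.2757])
for deg in(0,12,24,36,48,60,72,84,92,96):
    th=np.radians(116.6+deg); r=np.array([np.cos(th),np.sin(th)]);tn=np.array([-r[1],r[0]])
    c=piv+.033*r-.017*tn
    print(deg,(100*(c-p[:2])).round(1),round(np.radians(deg),2),c.round(4))
```

```text
[ 0.41399469 -0.23849565  0.09249768] [-1.79984695e+02  9.68936069e-02 -6.34207540e+01]
0 [-0.9 -0. ] 0.0 [ 0.4048 -0.2386]
12 [-1.7 -0.1] 0.21 [ 0.3971 -0.2393]
24 [-2.4 -0.3] 0.42 [ 0.3897 -0.2416]
36 [-3.1 -0.7] 0.63 [ 0.3829 -0.2454]
48 [-3.7 -1.2] 0.84 [ 0.3771 -0.2505]
60 [-4.2 -1.8] 1.05 [ 0.3725 -0.2568]
72 [-4.5 -2.5] 1.26 [ 0.3692 -0.2638]
84 [-4.6 -3.3] 1.47 [ 0.3675 -0.2714]
92 [-4.7 -3.8] 1.61 [ 0.3673 -0.2766]
96 [-4.7 -4.1] 1.68 [ 0.3674 -0.2792]
```

View pics/s2.png

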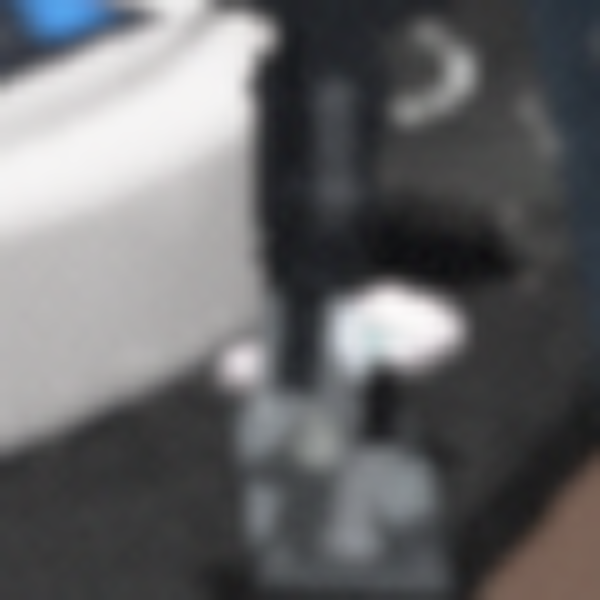

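apply_moves(deltas=[{"x":-0.9,"y":0,"z":0,"wx":0,"wy":0,"wz":0},{"x":-1.4,"y":0,"z":0,"wx":0,"wy":0,"wz":0.14},{"x":-1.9,"y":-0.1,"z":0,"wx":0,"wy":0,"wz":0.28},{"x":-2.4,"y":-0.3,"z":0,"wx":0,"wy":0,"wz":0.42},{"x":-2.9,"y":-0.6,"z":0,"wx":0,"wy":0,"wz":0.56}])

```text
clock: 2.25
tcp_pos: [0.3852, -0.2449, 0.0939]
tcp_rot: [-180.0, -0.1, -31.0]
ft_force: [1.2, 0.2, -0.2]
finger_gap: 0.001
```

```bash
cat > k.py <<'E'
from h import *
from bench import monitor
import sys
a=monitor.state();p=a["tcp_pos"];print(p,a["tcp_rot"],a["ft_force"])
s=snap("scene","s3.pkl");crop(s,380,150,440,210,10,"pics/%s.png"%sys.argv[1])
piv=np.array([.4044,-.2757])
yaw=a["tcp_rot"][2]
for deg in map(float,sys.argv[2:]):
    th=np.radians(116.6+deg); r=np.array([np.cos(th),np.sin(th)]);tn=np.array([-r[1],r[0]])
    c=piv+.033*r-.017*tn
    print(deg,(100*(c-p[:2])).round(1),round(np.radians(-63.4+deg-yaw),2))
E
python3 k.py s3 32 40 48 56 64 72
```

```text
[ 0.38518713 -0.24487483  0.09392922] [-1.79984825e+02 -8.87272263e-02 -3.09976395e+01] [ 1.15961803  0.16302197 -0.21404981]
32.0 [-0.   0.1] -0.01
40.0 [-0.4 -0.2] 0.13
48.0 [-0.8 -0.6] 0.27
56.0 [-1.1 -1. ] 0.41
64.0 [-1.4 -1.4] 0.55
72.0 [-1.6 -1.9] 0.69
```

View pics/s3.png

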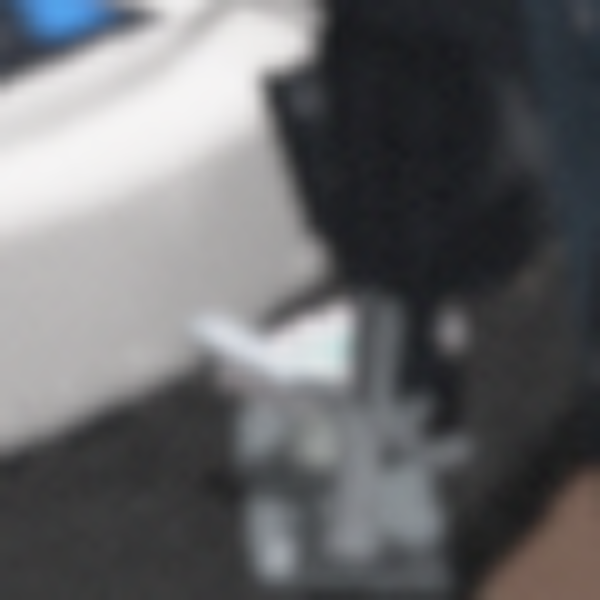

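apply_moves(deltas=[{"x":-0.4,"y":-0.2,"z":-0.1,"wx":0,"wy":0,"wz":0.13},{"x":-0.8,"y":-0.6,"z":-0.1,"wx":0,"wy":0,"wz":0.27},{"x":-1.1,"y":-1.0,"z":-0.1,"wx":0,"wy":0,"wz":0.41},{"x":-1.4,"y":-1.4,"z":-0.1,"wx":0,"wy":0,"wz":0.55},{"x":-1.6,"y":-1.9,"z":-0.1,"wx":0,"wy":0,"wz":0.69}])

```text
clock: 2.8
tcp_pos: [0.3681, -0.2639, 0.0936]
tcp_rot: [-180.0, -0.1, 8.9]
ft_force: [0.5, 1.3, -0.3]
finger_gap: 0.001
```

```bash
python3 k.py s4 72 76 80 83 85.5 87.5 90
```

```text
[ 0.36807056 -0.26391732  0.09360322] [-1.79993557e+02 -5.89331388e-02  8.89828730e+00] [ 0.50331295  1.27799364 -0.32481092]
72.0 [0.1 0. ] -0.01
76.0 [ 0.  -0.2] 0.06
80.0 [-0.  -0.5] 0.13
83.0 [-0.  -0.7] 0.19
85.5 [-0.1 -0.8] 0.23
87.5 [-0.1 -1. ] 0.27
90.0 [-0.1 -1.1] 0.31
```

View pics/s4.png

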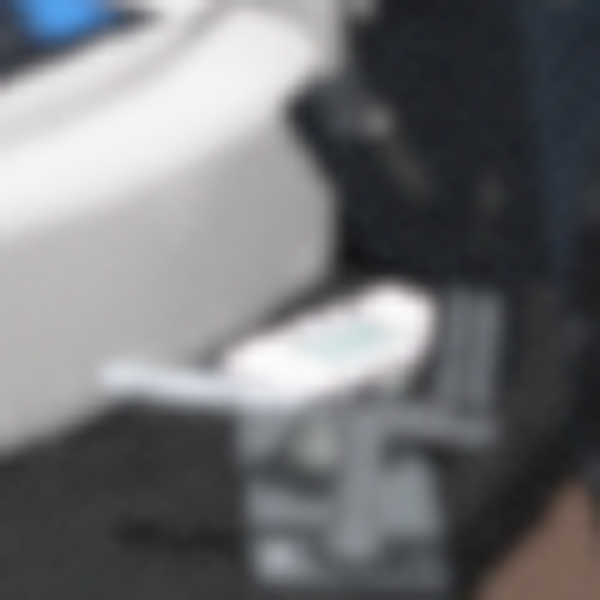

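apply_moves(deltas=[{"x":0,"y":-0.3,"z":0,"wx":0,"wy":0,"wz":0.09},{"x":0,"y":-0.5,"z":0,"wx":0,"wy":0,"wz":0.15},{"x":-0.1,"y":-0.7,"z":0,"wx":0,"wy":0,"wz":0.2},{"x":-0.1,"y":-0.8,"z":0,"wx":0,"wy":0,"wz":0.23},{"x":-0.1,"y":-0.9,"z":0,"wx":0,"wy":0,"wz":0.26}])

```text
clock: 3.35
tcp_pos: [0.3661, -0.2725, 0.094]
tcp_rot: [-179.9, -0.0, 23.8]
ft_force: [-0.5, 3.6, 1.5]
finger_gap: -0.002
```

apply_moves(deltas=[{"x":0,"y":0,"z":0,"wx":0,"wy":0,"wz":0},{"x":0,"y":-0.1,"z":0,"wx":0,"wy":0,"wz":0},{"x":0,"y":-0.1,"z":0,"wx":0,"wy":0,"wz":0},{"x":0,"y":-0.2,"z":0,"wx":0,"wy":0,"wz":0},{"x":0,"y":-0.2,"z":0,"wx":0,"wy":0,"wz":0}])

```text
clock: 3.85
tcp_pos: [0.3653, -0.273, 0.094]
tcp_rot: [-179.7, -0.0, 23.7]
ft_force: [-0.4, 5.0, 3.3]
finger_gap: 0.001
```

apply_moves(deltas=[{"x":0.05,"y":-0.2,"z":0,"wx":0,"wy":0,"wz":0},{"x":0.1,"y":-0.3,"z":0,"wx":0,"wy":0,"wz":0},{"x":0.1,"y":-0.4,"z":0,"wx":0,"wy":0,"wz":0},{"x":0.1,"y":-0.4,"z":0,"wx":0,"wy":0,"wz":0},{"x":0.1,"y":-0.4,"z":0,"wx":0,"wy":0,"wz":0}])

```text
clock: 4.35
tcp_pos: [0.3647, -0.2735, 0.0937]
tcp_rot: [-179.2, 0.0, 23.6]
ft_force: [0.4, 8.0, 4.7]
finger_gap: -0.002
```

```bash
python3 k.py s5 83 87.5; python3 -c "
from bench import monitor
print(monitor.state())"
```

```text
[ 0.36472965 -0.27351582  0.09372807] [-1.79232224e+02  3.57920453e-02  2.36372774e+01] [0.4210251  7.98786052 4.66146138]
83.0 [0.3 0.3] -0.07
87.5 [ 0.3 -0. ] 0.01
{'clock': 4.4, 'q': array([-51.06059826,  34.64785063, 113.28916355,   0.30894835,
        32.81145118, -74.96244653]), 'joint_velocities': array([-0.10217498, -0.02481502, -0.01146387, -0.01884048, -0.05203366,
        0.04198112]), 'effort': array([ -3.44450265, -35.34039259,  -9.99271095,  -0.87931657,
        -1.753125  ,   0.06216448]), 'tcp_pos': array([ 0.36474284, -0.27352058,  0.09372731]), 'tcp_rot': array([-1.79234252e+02,  3.58931743e-02,  2.36413363e+01]), 'ft_force': array([2.00977172, 9.12551989, 3.86126827]), 'wrist_torque': array([ 1.46227427, -0.13171018,  0.04433349]), 'finger_gap': 0.0014895741305736786}
```

View pics/s5.png

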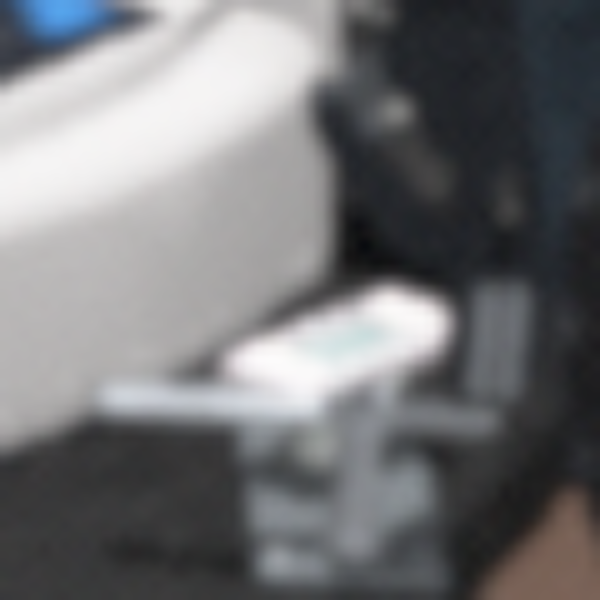

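apply_moves(deltas=[{"x":-0.3,"y":0.7,"z":0,"wx":0,"wy":0,"wz":0},{"x":-0.6,"y":1.5,"z":0,"wx":0,"wy":0,"wz":0},{"x":-0.6,"y":1.5,"z":0,"wx":0,"wy":0,"wz":0},{"x":-0.6,"y":1.5,"z":4,"wx":0,"wy":0,"wz":0},{"x":-0.6,"y":1.5,"z":8,"wx":0,"wy":0,"wz":0}])

```text
clock: 4.9
tcp_pos: [0.3584, -0.2586, 0.1735]
tcp_rot: [-179.1, 0.1, 23.6]
ft_force: [1.5, -0.4, 0.3]
finger_gap: 0.0
```

apply_moves(deltas=[{"x":2,"y":5,"z":5,"wx":0,"wy":0,"wz":0},{"x":3,"y":10,"z":10,"wx":0,"wy":0,"wz":0},{"x":4,"y":15,"z":10,"wx":0,"wy":0,"wz":0},{"x":4,"y":20,"z":10,"wx":0,"wy":0,"wz":0},{"x":4,"y":20,"z":10,"wx":0,"wy":0,"wz":0}], hand=-0.2)

```text
clock: 5.4
tcp_pos: [0.3988, -0.0568, 0.2747]
tcp_rot: [-179.2, -0.0, 23.6]
ft_force: [-0.2, -0.7, -0.2]
finger_gap: 0.597
```

Run:
```python
from h import *
from bench import monitor
a=monitor.state();print(a["tcp_pos"],a["tcp_rot"],a["ft_force"],a["finger_gap"])
t=snap("top","t2.pkl")
crop(t,400,235,470,285,11,"pics/t2.png")
cv2.imwrite("pics/t2f.png",cv2.cvtColor(t["frame"],cv2.COLOR_RGB2BGR))
big=cv2.resize(t["frame"][235:285,400:470],None,fx=4,fy=4,interpolation=cv2.INTER_CUBIC).astype(int)
```

```text
[ 0.39884965 -0.0568256   0.27473132] [-1.79207814e+02 -3.24976113e-02  2.36292412e+01] [-0.16873228 -0.72514845 -0.2203373 ] 0.5972456575633096
```

View pics/t2.png

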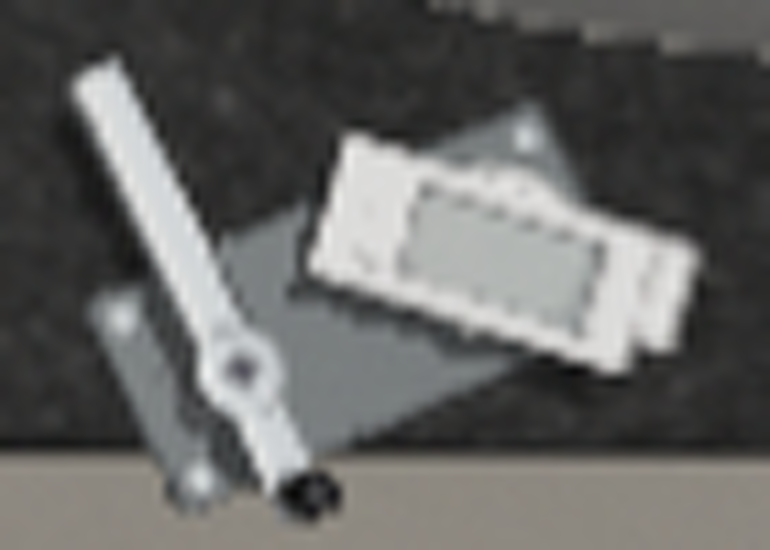

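View pics/t2f.png

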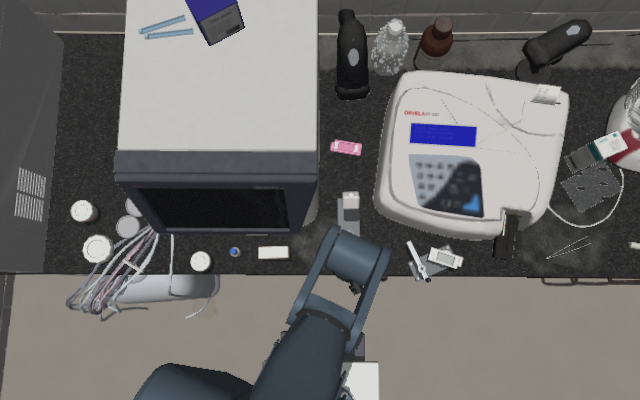

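The clamp is open: its arm points up-left at crop (98,75), square to the stand, with the knob at (310,495). The slide hasn't moved. I'll measure the slide now that nothing covers it.

Run:
```python
from h import *
t=load("t2.pkl")
def c2p(pts,x0,y0,k): return (np.array(pts,float)+.5)/k-.5+[x0,y0]
A=onz(t,c2p([[98,72],[241,369]],400,235,11),.057);d=A[0]-A[1];print("arm",A,np.degrees(np.arctan2(d[1],d[0])))
big=cv2.resize(t["frame"][235:285,400:470],None,fx=8,fy=8,interpolation=cv2.INTER_CUBIC).astype(int)
m=((big.min(2)>150)).astype(np.uint8)
n,l,st,ce=cv2.connectedComponentsWithStats(m)
i=[j for j in range(1,n) if st[j,0]<=50*8 - 0 and l[int(26.5*8/2.0),0]>=0]
for j in range(1,n):
    if st[j,4]>300: print(j,st[j],ce[j])
j=l[int(200*8/11),int(370*8/11)]
cs,_=cv2.findContours((l==j).astype(np.uint8),cv2.RETR_EXTERNAL,cv2.CHAIN_APPROX_NONE)
c=max(cs,key=cv2.contourArea)
W=onz(t,c2p(c[:,0],400,235,8),.048)[:,:2]
# slide frame fit
r=cv2.minAreaRect((W*1000).astype(np.float32));print(r);print(cv2.boxPoints(r).round(1).tolist())
```

```text
arm [[ 0.47792254 -0.24233013  0.057     ]
 [ 0.40460741 -0.27562832  0.057     ]] 24.426548895442277
1 [   55    47   170   313 12514] [141.54882532 203.25251718]
2 [374  90  19  20 310] [382.4483871 100.1      ]
3 [  225    99   280   171 27636] [361.92520625 184.38156752]
4 [ 78 220  22  25 432] [ 88.38888889 231.40046296]
5 [135 335  21  25 373] [145.00268097 347.66219839]
((435.0852355957031, -343.42828369140625), (90.20182800292969, 42.79221725463867), 71.6368179321289)
[[400.6000061035156, -379.5], [441.20001220703125, -393.0], [469.6000061035156, -307.3999938964844], [429.0, -293.8999938964844]]
```

```bash
cat > d.py <<'E'
from h import *
from bench import monitor
import sys
x,y,z,yaw=map(float,sys.argv[1:5])
a=monitor.state();p=a["tcp_pos"]
R0=Ro.from_euler("xyz",a["tcp_rot"],degrees=True);R1=Ro.from_euler("xyz",[180,0,yaw],degrees=True)
print("at",p.round(4),a["tcp_rot"].round(2),"F",a["ft_force"].round(1),"gap mm",round(a["finger_gap"]*85,1))
print("cm",(100*(np.array([x,y,z])-p)).round(2),"rotvec",(R1*R0.inv()).as_rotvec().round(3))
E
python3 d.py .4442 -.3109 .15 -18.4
```

```text
at [ 0.398  -0.0527  0.2749] [-1.7899e+02 -9.0000e-02  2.3780e+01] F [-0.9  3.3 -0.4] gap mm 51.2
cm [  4.62 -25.82 -12.49] rotvec [-0.018  0.001 -0.736]
```

apply_moves(deltas=[{"x":4.6,"y":-25.8,"z":-12.5,"wx":-0.018,"wy":0,"wz":-0.736},{"x":4.6,"y":-25.8,"z":-12.5,"wx":-0.018,"wy":0,"wz":-0.736},{"x":4.6,"y":-25.8,"z":-12.5,"wx":-0.018,"wy":0,"wz":-0.736},{"x":4.6,"y":-25.8,"z":-12.5,"wx":-0.018,"wy":0,"wz":-0.736},{"x":4.6,"y":-25.8,"z":-12.5,"wx":-0.018,"wy":0,"wz":-0.736}])

```text
clock: 5.95
tcp_pos: [0.4388, -0.2829, 0.164]
tcp_rot: [179.9, -0.1, -18.7]
ft_force: [0.7, -0.1, 1.1]
finger_gap: 0.599
```

```bash
python3 d.py .4442 -.3109 .13 -18.4
```

```text
at [ 0.4388 -0.2829  0.164 ] [ 1.7994e+02 -1.3000e-01 -1.8750e+01] F [ 0.7 -0.1  1.1] gap mm 50.9
cm [ 0.54 -2.8  -3.4 ] rotvec [0.002 0.002 0.006]
```

apply_moves(deltas=[{"x":0.5,"y":-2.8,"z":-3.4,"wx":0.002,"wy":0.002,"wz":0.006},{"x":0.5,"y":-2.8,"z":-3.4,"wx":0.002,"wy":0.002,"wz":0.006},{"x":0.5,"y":-2.8,"z":-3.4,"wx":0.002,"wy":0.002,"wz":0.006},{"x":0.5,"y":-2.8,"z":-3.4,"wx":0.002,"wy":0.002,"wz":0.006},{"x":0.5,"y":-2.8,"z":-3.4,"wx":0.002,"wy":0.002,"wz":0.006}])

```text
clock: 6.45
tcp_pos: [0.4441, -0.3102, 0.1315]
tcp_rot: [180.0, -0.1, -18.3]
ft_force: [-0.0, 0.5, -0.6]
finger_gap: 0.6
```

```bash
python3 - <<'E'
from h import *
s=snap("scene","s6.pkl");crop(s,370,110,450,210,6,"pics/s6.png")
E
python3 d.py .4442 -.3109 .048 -18.4
```

```text
at [ 0.4442 -0.3103  0.1316] [ 1.7995e+02 -1.1000e-01 -1.8330e+01] F [-0.5 -0.1 -0.5] gap mm 50.8
cm [-0.   -0.06 -8.36] rotvec [ 0.001  0.002 -0.001]
```

View pics/s6.png

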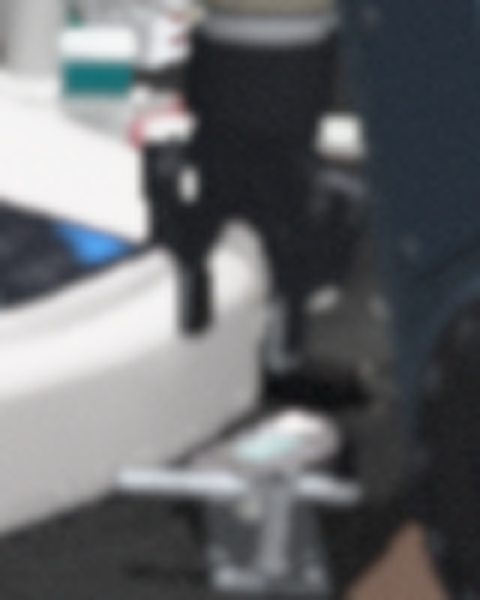

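apply_moves(deltas=[{"x":0,"y":-0.1,"z":-2,"wx":0,"wy":0,"wz":0},{"x":0,"y":-0.1,"z":-4,"wx":0,"wy":0,"wz":0},{"x":0,"y":-0.1,"z":-6,"wx":0,"wy":0,"wz":0},{"x":0,"y":-0.1,"z":-6,"wx":0,"wy":0,"wz":0},{"x":0,"y":-0.1,"z":-6,"wx":0,"wy":0,"wz":0}])

```text
clock: 7.0
tcp_pos: [0.4446, -0.3109, 0.0726]
tcp_rot: [179.9, -0.2, -18.3]
ft_force: [-0.1, -0.9, -0.2]
finger_gap: 0.595
```

```bash
python3 - <<'E'
from h import *
s=snap("scene","s7.pkl");crop(s,370,110,450,210,6,"pics/s7.png")
E
python3 d.py .4442 -.3109 .048 -18.4
```

```text
at [ 0.4449 -0.3113  0.073 ] [179.89  -0.21 -18.28] F [1.  0.7 0.1] gap mm 50.7
cm [-0.07  0.04 -2.5 ] rotvec [ 0.003  0.003 -0.002]
```

View pics/s7.png

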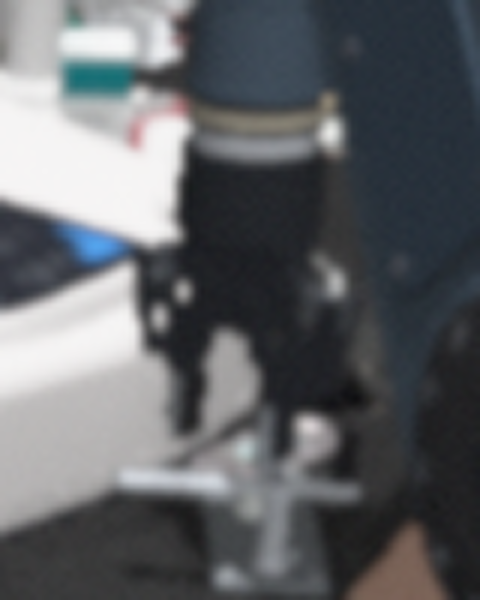

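apply_moves(deltas=[{"x":0,"y":0,"z":-1,"wx":0.003,"wy":0.003,"wz":-0.002},{"x":-0.05,"y":0,"z":-2,"wx":0.003,"wy":0.003,"wz":-0.002},{"x":-0.05,"y":0,"z":-2.5,"wx":0.003,"wy":0.003,"wz":-0.002},{"x":-0.05,"y":0,"z":-2.5,"wx":0.003,"wy":0.003,"wz":-0.002},{"x":-0.05,"y":0,"z":-2.5,"wx":0.003,"wy":0.003,"wz":-0.002}])

```text
clock: 7.55
tcp_pos: [0.4442, -0.3112, 0.0477]
tcp_rot: [-180.0, 0.0, -18.4]
ft_force: [-0.4, -0.2, 0.2]
finger_gap: 0.596
```

```bash
python3 - <<'E'
from h import *
s=snap("scene","s8.pkl");crop(s,380,140,440,210,8,"pics/s8.png")
E
python3 d.py .4442 -.3109 .048 -18.4
```

```text
at [ 0.4444 -0.3114  0.0479] [-1.80e+02  1.00e-02 -1.84e+01] F [ 0.8  0.6 -0.7] gap mm 50.6
cm [-0.02  0.05  0.01] rotvec [-0. -0.  0.]
```

View pics/s8.png

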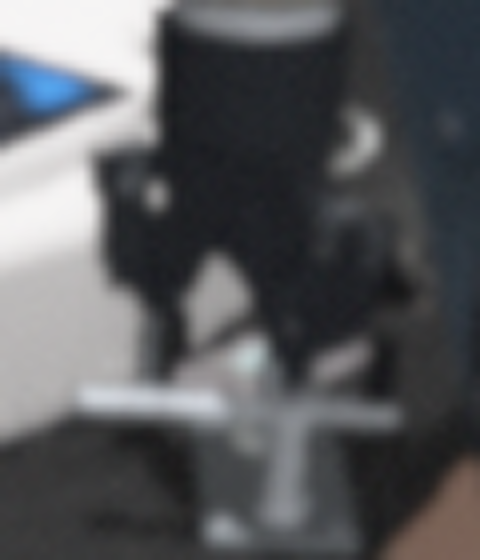

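apply_moves(deltas=[{"x":0,"y":0,"z":0,"wx":0,"wy":0,"wz":0},{"x":0,"y":0,"z":0,"wx":0,"wy":0,"wz":0},{"x":0,"y":0,"z":0,"wx":0,"wy":0,"wz":0},{"x":0,"y":0,"z":0,"wx":0,"wy":0,"wz":0},{"x":0,"y":0,"z":0,"wx":0,"wy":0,"wz":0}], hand=1, force=50)

```text
clock: 8.1
tcp_pos: [0.4445, -0.3115, 0.0481]
tcp_rot: [180.0, -0.0, -18.4]
ft_force: [-1.0, -0.3, 3.2]
finger_gap: 0.408
```

```bash
python3 d.py .4442 -.3109 .048 -18.4
```

```text
at [ 0.4445 -0.3115  0.0481] [ 1.7999e+02 -1.0000e-02 -1.8400e+01] F [-1.  -0.3  3.2] gap mm 34.7
cm [-0.03  0.06 -0.01] rotvec [ 0.  0. -0.]
```

apply_moves(deltas=[{"x":0,"y":0,"z":1,"wx":0,"wy":0,"wz":0},{"x":0,"y":0,"z":2.5,"wx":0,"wy":0,"wz":0},{"x":0,"y":0,"z":5,"wx":0,"wy":0,"wz":0},{"x":0,"y":0,"z":8,"wx":0,"wy":0,"wz":0},{"x":0,"y":0,"z":10,"wx":0,"wy":0,"wz":0}])

```text
clock: 8.6
tcp_pos: [0.4448, -0.3118, 0.1503]
tcp_rot: [179.9, -0.1, -18.4]
ft_force: [0.4, -0.3, -0.7]
finger_gap: 0.412
```

```bash
python3 - <<'E'
from h import *
s=snap("scene","s9.pkl");crop(s,370,110,450,210,6,"pics/s9.png")
E
python3 d.py .4300 -.0820 .150 90.7
```

```text
at [ 0.4461 -0.3129  0.1529] [179.79  -0.39 -18.38] F [-0.7  0.6  2.1] gap mm 35.0
cm [-1.61 23.09 -0.29] rotvec [-1.000e-03  9.000e-03  1.904e+00]
```

View pics/s9.png

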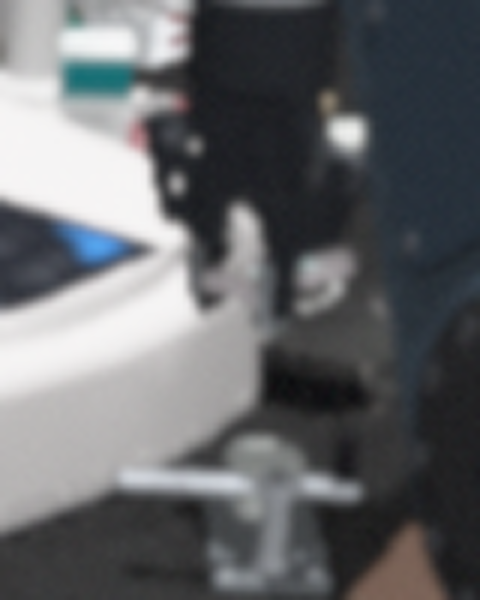

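apply_moves(deltas=[{"x":-1.5,"y":2,"z":0,"wx":0,"wy":0,"wz":0.08},{"x":-3,"y":5,"z":0,"wx":0,"wy":0,"wz":0.2},{"x":-4.5,"y":8,"z":0,"wx":0,"wy":0.003,"wz":0.33},{"x":-5.5,"y":11,"z":0,"wx":0,"wy":0.005,"wz":0.46},{"x":-5.5,"y":14,"z":0,"wx":0,"wy":0.005,"wz":0.59}])

```text
clock: 9.15
tcp_pos: [0.3892, -0.1712, 0.1528]
tcp_rot: [179.9, -0.0, 15.6]
ft_force: [0.1, 0.1, -0.1]
finger_gap: 0.407
```

```bash
python3 d.py .3950 -.0820 .150 90.7
```

```text
at [ 0.3892 -0.1712  0.1528] [ 1.7989e+02 -3.0000e-02  1.5640e+01] F [ 0.1  0.1 -0.1] gap mm 34.6
cm [ 0.58  8.92 -0.28] rotvec [1.00e-03 2.00e-03 1.31e+00]
```

apply_moves(deltas=[{"x":0.6,"y":3,"z":-0.3,"wx":0,"wy":0,"wz":0.12},{"x":0.6,"y":5,"z":-0.3,"wx":0,"wy":0,"wz":0.25},{"x":0.6,"y":7,"z":-0.3,"wx":0,"wy":0,"wz":0.38},{"x":0.6,"y":8.9,"z":-0.3,"wx":0,"wy":0,"wz":0.51},{"x":0.6,"y":8.9,"z":-0.3,"wx":0,"wy":0,"wz":0.64}])

```text
clock: 9.65
tcp_pos: [0.3939, -0.0798, 0.1497]
tcp_rot: [-180.0, -0.0, 52.8]
ft_force: [-0.3, 0.4, 0.2]
finger_gap: 0.412
```

```bash
python3 d.py .3950 -.0820 .150 90.7
```

```text
at [ 0.3939 -0.0798  0.1497] [-1.7996e+02 -2.0000e-02  5.2760e+01] F [-0.3  0.4  0.2] gap mm 35.0
cm [ 0.11 -0.22  0.03] rotvec [-0.001 -0.001  0.662]
```

apply_moves(deltas=[{"x":0.1,"y":-0.2,"z":0,"wx":0,"wy":0,"wz":0.14},{"x":0.1,"y":-0.2,"z":0,"wx":0,"wy":0,"wz":0.28},{"x":0.1,"y":-0.2,"z":0,"wx":0,"wy":0,"wz":0.42},{"x":0.1,"y":-0.2,"z":0,"wx":0,"wy":0,"wz":0.56},{"x":0.1,"y":-0.2,"z":0,"wx":0,"wy":0,"wz":0.66}])

```text
clock: 10.15
tcp_pos: [0.3948, -0.0817, 0.1496]
tcp_rot: [-180.0, -0.0, 90.9]
ft_force: [0.3, 0.7, -0.5]
finger_gap: 0.408
```

```bash
python3 - <<'E'
from h import *
t=snap("top","t3.pkl");s=snap("scene","s10.pkl")
crop(t,305,180,395,275,6,"pics/t3.png");crop(s,290,160,390,240,8,"pics/s10.png")
E
python3 d.py .4305 -.0820 .080 90.7
```

```text
at [ 0.3948 -0.0817  0.1496] [-1.7996e+02 -3.0000e-02  9.0560e+01] F [ 0.8 -0.  -1. ] gap mm 34.6
cm [ 3.57 -0.03 -6.96] rotvec [-0.    -0.001  0.002]
```

View pics/t3.png

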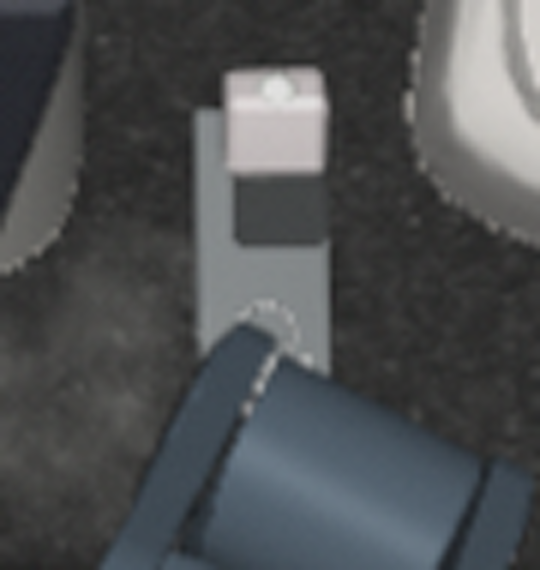

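View pics/s10.png

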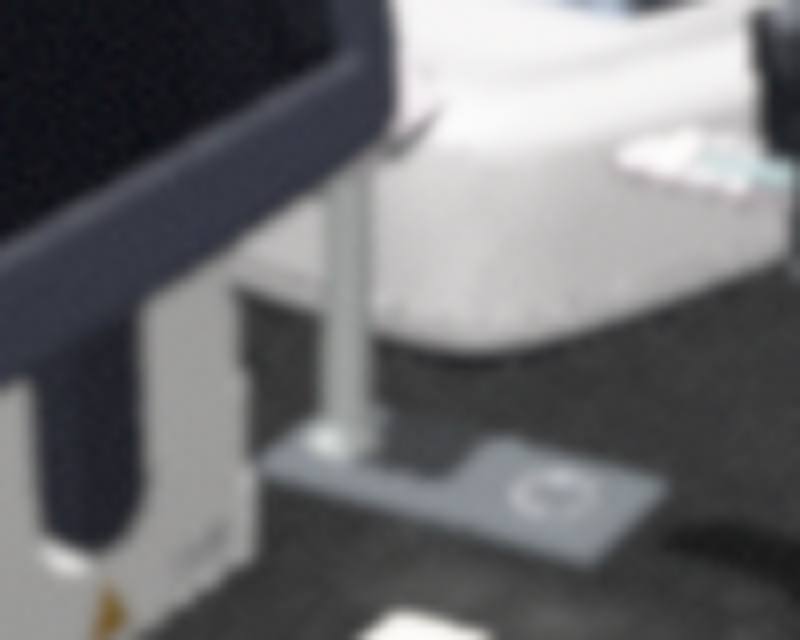

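apply_moves(deltas=[{"x":0.8,"y":0,"z":-2,"wx":0,"wy":0,"wz":0.002},{"x":1.8,"y":0,"z":-4,"wx":0,"wy":0,"wz":0.002},{"x":2.8,"y":0,"z":-5.5,"wx":0,"wy":0,"wz":0.002},{"x":3.6,"y":0,"z":-6.6,"wx":0,"wy":0,"wz":0.002},{"x":3.6,"y":0,"z":-7,"wx":0,"wy":0,"wz":0.002}])

```text
clock: 10.75
tcp_pos: [0.4318, -0.0819, 0.0787]
tcp_rot: [-180.0, -0.0, 90.6]
ft_force: [0.2, -0.1, -0.6]
finger_gap: 0.41
```

```bash
python3 - <<'E'
from h import *
t=snap("top","t4.pkl");s=snap("scene","s11.pkl")
crop(t,305,180,395,275,6,"pics/t4.png");crop(s,310,165,390,225,10,"pics/s11.png")
from bench import monitor
p=monitor.state()["tcp_pos"]
# predicted slide corners in scene crop coords
yaw=np.radians(.7);x=np.array([np.cos(yaw),np.sin(yaw),0]);y=np.array([-x[1],x[0],0]);c=p+[0,0,-.004]+x*.034
for n,P in(("F+",c+.045*x+.018*y+[0,0,.004]),("Fn1",c+.045*x-.009*y+[0,0,.004]),("Fn2",c+.036*x-.018*y+[0,0,.004]),("C+",c-.045*x+.018*y+[0,0,.004])):
    print(n,(proj(s,P)-[310,165])*10,(proj(t,P)-[305,180])*6)
E
python3 d.py .4305 -.0820 .079 90.7
```

```text
F+ [[430.32527575 341.77957676]] [[229.05218594 290.78549753]]
Fn1 [[475.37457642 307.30323509]] [[288.57998924 290.38694275]]
Fn2 [[518.17681425 302.61066458]] [[308.80422572 309.97749925]]
C+ [[728.49945972 413.27566835]] [[231.9036497  489.99891305]]
at [ 0.4303 -0.0814  0.0792] [-1.7987e+02 -7.0000e-02  9.0650e+01] F [-1.1 -1.  -0.5] gap mm 34.8
cm [ 0.02 -0.06 -0.02] rotvec [-0.001 -0.002  0.001]
```

View pics/t4.png

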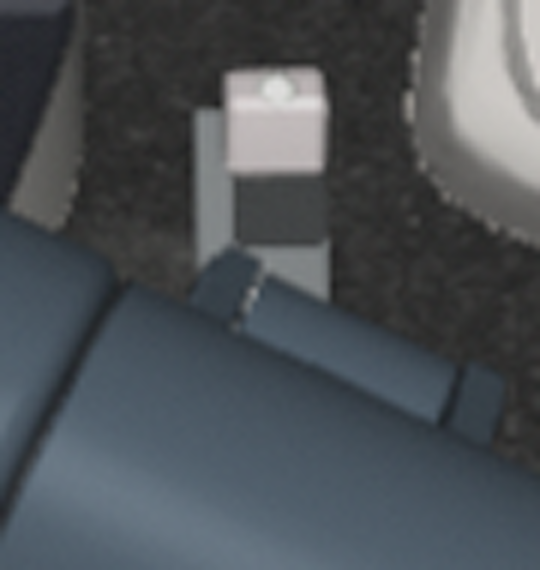

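View pics/s11.png

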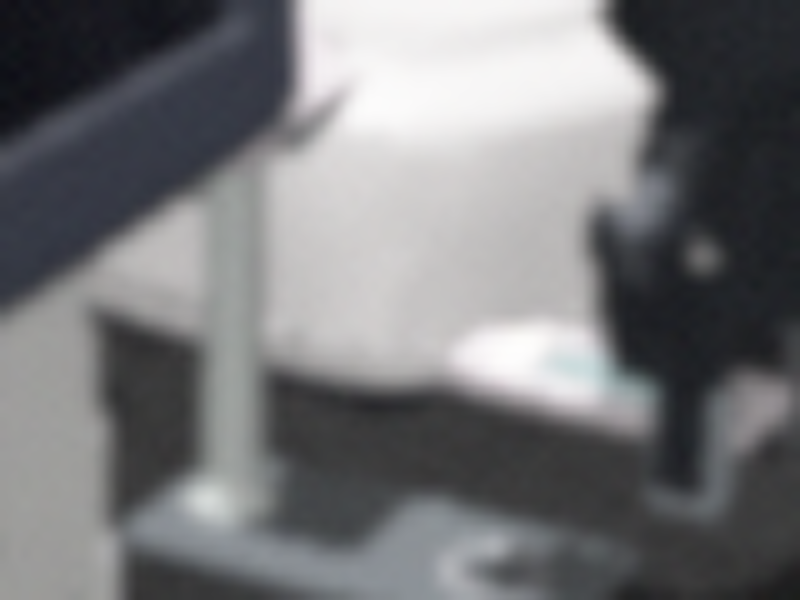

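```bash
python3 - <<'E'
from h import *
s=snap("scene","s12.pkl");crop(s,335,185,405,225,11,"pics/s12.png");crop(s,310,165,390,225,10,"pics/s12b.png")
print("ring",(proj(s,[.4985,-.081,.008])-[310,165])*10+4.5)
print("plate",(proj(s,[[.4682,-.0500,.008],[.4684,-.1123,.008]])-[310,165])*10+4.5, (proj(s,[[.608,-.0475,.008]])-[310,165])*10+4.5)
# where the slide/ring should go: corner F+ as observed vs grid
p=np.array([.4985,-.081,.079])
for d in((0,0,0),(.005,0,0),(0,.005,0),(0,0,.005)):print(d,proj(s,p+d))
# initial slide check in s0
s0=load("scene0.pkl");c=np.array([.4335,-.3432,.048]);yw=np.radians(-108.4);x=np.array([np.cos(yw),np.sin(yw),0]);y=np.array([-x[1],x[0],0])
for a,b in((1,1),(-1,1),(-1,-1)):print(a,b,(proj(s0,c+a*.045*x+b*.018*y)-[385,165])*12+5.5)
s5=load("s3.pkl")
for a,b in((1,1),(-1,1),(-1,-1)):print(a,b,(proj(s5,c+a*.045*x+b*.018*y)-[380,150])*10+4.5)
E
python3 d.py .4305 -.0820 .079 90.7
```

```text
ring [[493.56797175 554.61538181]]
plate [[537.18936552 625.95173217]
 [635.73544042 536.59445971]] [[113.91642646 509.82696548]]
(0, 0, 0) [[359.52601041 197.69311835]]
(0.005, 0, 0) [[357.95160561 197.31286231]]
(0, 0.005, 0) [[358.68389226 198.33106764]]
(0, 0, 0.005) [[359.56995211 196.07182259]]
1 1 [[405.74538144 153.32071276]]
-1 1 [[196.39798725 232.42608835]]
-1 -1 [[300.39856626 271.60595726]]
1 1 [[388.03781787 277.6839273 ]]
-1 1 [[213.58165604 343.60507362]]
-1 -1 [[300.24880521 376.25496438]]
at [ 0.4302 -0.0815  0.0797] [-1.799e+02 -6.000e-02  9.066e+01] F [-0.5  0.1  0. ] gap mm 34.8
cm [ 0.03 -0.05 -0.07] rotvec [-0.001 -0.002  0.001]
```

View pics/s12b.png

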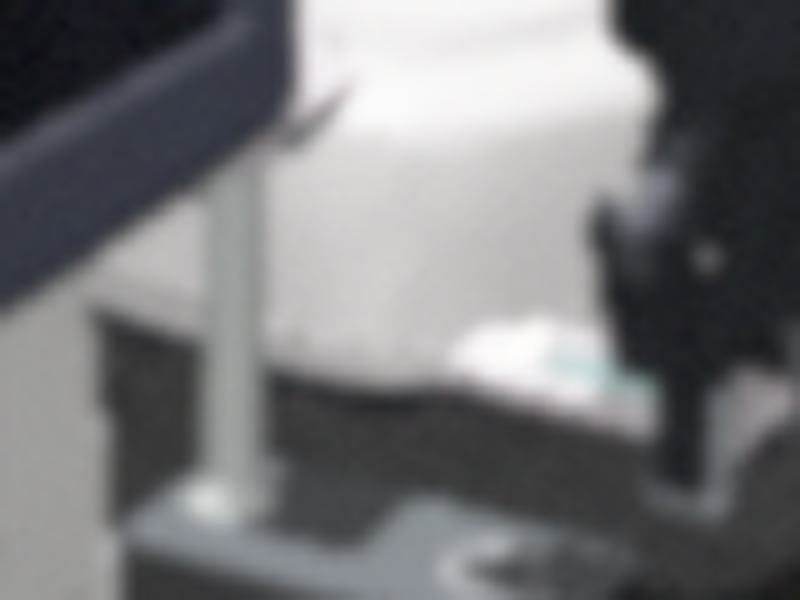

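Run:
```python
from h import *
t=load("t2.pkl");s=load("s12.pkl")
def c2p(pts,x0,y0,k): return (np.array(pts,float)+.5)/k-.5+[x0,y0]
R=cv2.Rodrigues(s["rvec"])[0];print("cam",-R.T@s["tvec"])
W=onz(t,c2p([[428,185],[605,240],[580,335],[405,280]],400,235,11),.047)
c=np.array([.4335,-.3432,0]);yw=np.radians(-108.4);x=np.array([np.cos(yw),np.sin(yw),0]);y=np.array([-x[1],x[0],0])
print("window slide-frame mm",[(round(1000*(w-c)@x,1),round(1000*(w-c)@y,1)) for w in W])
p=np.array([.4302,-.0815,.0797]);yw=np.radians(.66);x=np.array([np.cos(yw),np.sin(yw),0]);y=np.array([-x[1],x[0],0])
q=lambda P:((proj(s,P)-[310,165])*10+4.5).round(0)[0]
for a in(-.011,.011):
    for b in(.018,.030):
        for z in(-.025,-.02): print("finger",a,b,z,q(p+a*x+b*y+[0,0,z]))
m=p+.034*x+[0,0,-.004]
for a,b in((.0265,.011),(.0265,-.011),(-.0265,.011)):print("win",a,b,q(m+a*x+b*y+[0,0,.003]))
for a,b,z in((.045,.018,.004),(.045,.018,-.004),(.045,-.009,.004),(.036,-.018,.004),(.036,-.009,.004),(0,.018,.004),(0,.018,-.004)):print("slide",a,b,z,q(m+a*x+b*y+[0,0,z]))
```

```text
cam [0.06457522 0.75779517 0.51074877]
window slide-frame mm [(np.float64(-22.6), np.float64(11.1)), (np.float64(22.6), np.float64(12.1)), (np.float64(23.3), np.float64(-12.5)), (np.float64(-21.3), np.float64(-13.4))]
finger -0.011 0.018 -0.025 [729. 500.]
finger -0.011 0.018 -0.02 [729. 483.]
finger -0.011 0.03 -0.025 [710. 517.]
finger -0.011 0.03 -0.02 [711. 501.]
finger 0.011 0.018 -0.025 [654. 481.]
finger 0.011 0.018 -0.02 [655. 464.]
finger 0.011 0.03 -0.025 [635. 498.]
finger 0.011 0.03 -0.02 [636. 482.]
win 0.0265 0.011 [506. 353.]
win 0.0265 -0.011 [542. 325.]
win -0.0265 0.011 [681. 395.]
slide 0.045 0.018 0.004 [435. 345.]
slide 0.045 0.018 -0.004 [435. 371.]
slide 0.045 -0.009 0.004 [480. 310.]
slide 0.036 -0.018 0.004 [523. 306.]
slide 0.036 -0.009 0.004 [509. 317.]
slide 0 0.018 0.004 [581. 380.]
slide 0 0.018 -0.004 [580. 406.]
```

View pics/s12.png

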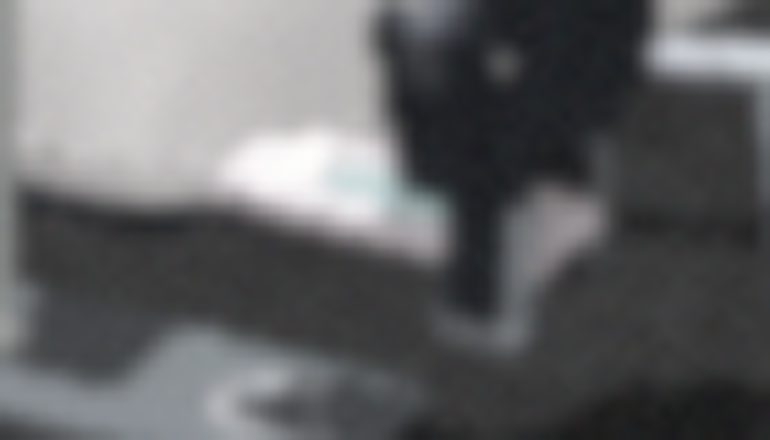

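Run:
```python
from h import *
from bench import monitor
from bench import snapshot
F=np.mean([snapshot("scene")["frame"].astype(float) for _ in range(4)],0); s=load("s12.pkl")
print(monitor.state()["tcp_pos"],monitor.state()["tcp_rot"],monitor.state()["clock"])
g=F.mean(2)
def edge(g,u,v0,v1):
    col=g[v0:v1,u]; hi=col.max(); 
    k=int(np.argmax(col)); lo=col[k:].min(); th=130
    for i in range(k,len(col)-1):
        if col[i]>=th>col[i+1]: return v0+i+(col[i]-th)/(col[i]-col[i+1])
    return np.nan
pts=[(u,edge(g,u,197,215)) for u in range(353,376)]
print([(u,round(float(v),2)) for u,v in pts])
a=np.array(pts[4:19]);pf=np.polyfit(a[:,0],a[:,1],1);print("slope",pf[0])
p=np.array([.4302,-.0815,.0797]);yw=np.radians(.66);x=np.array([np.cos(yw),np.sin(yw),0]);y=np.array([-x[1],x[0],0])
for pit in(0,2,4):
    xx=np.array([x[0]*np.cos(np.radians(pit)),x[1],np.sin(np.radians(pit))]);zz=np.cross(xx,y)
    m=p+[0,0,-.004]
    P=proj(s,[m+a*xx+.018*y-.004*zz for a in(.075,.015)]);print(pit,P.round(2).tolist(),(P[1,1]-P[0,1])/(P[1,0]-P[0,0]))
# same for initial stage slide: bottom edge on +y...
```

```text
[ 0.43066589 -0.0817261   0.08022429] [-1.79995590e+02 -9.55278987e-03  9.06625704e+01] 11.1
[(353, 202.63), (354, 202.77), (355, 202.86), (356, 202.91), (357, 203.15), (358, 203.59), (359, 203.93), (360, 204.13), (361, 204.36), (362, 204.66), (363, 204.94), (364, 205.18), (365, 205.44), (366, 205.75), (367, 205.97), (368, 206.12), (369, 206.3), (370, 206.5), (371, 206.72), (372, 206.96), (373, 207.16), (374, 207.01), (375, nan)]
slope 0.2492721508836515
0 [[354.29, 201.93], [373.89, 206.7]] 0.2437819658843629
2 [[354.28, 201.07], [373.85, 206.52]] 0.27842410853931493
4 [[354.3, 200.22], [373.82, 206.33]] 0.3132700790334446
```

Run:
```python
from h import *
from bench import snapshot
F=np.mean([snapshot("scene")["frame"].astype(float) for _ in range(4)],0)
for v in range(196,205):print(v,F[v,345:385].mean(1).astype(int).tolist())
print("mn")
for v in range(208,218):print(v,F[v,364:388].mean(1).astype(int).tolist())
# ring in s10
s=load("s10.pkl");f=s["frame"].astype(float).mean(2)
for v in range(214,228):print(v,f[v,348:372].astype(int).tolist())
```

```text
196 [204, 205, 204, 203, 200, 196, 196, 196, 196, 195, 194, 193, 197, 205, 209, 205, 200, 203, 211, 214, 210, 201, 193, 180, 155, 113, 67, 38, 32, 33, 34, 33, 32, 33, 32, 33, 35, 36, 34, 33]
197 [204, 205, 205, 202, 198, 196, 196, 196, 196, 196, 197, 200, 215, 229, 235, 232, 229, 233, 240, 241, 235, 222, 208, 200, 184, 142, 85, 43, 34, 35, 35, 34, 32, 33, 33, 34, 36, 35, 33, 32]
198 [200, 202, 204, 201, 197, 196, 196, 198, 199, 202, 211, 222, 234, 244, 247, 246, 246, 248, 249, 247, 240, 227, 221, 223, 216, 168, 101, 48, 36, 39, 39, 37, 35, 31, 34, 35, 35, 35, 34, 32]
199 [192, 195, 199, 199, 195, 193, 196, 199, 201, 212, 228, 240, 246, 249, 250, 251, 251, 250, 246, 240, 232, 223, 223, 226, 218, 173, 105, 53, 38, 40, 40, 38, 33, 33, 32, 34, 35, 35, 33, 32]
200 [182, 186, 190, 190, 188, 188, 189, 192, 195, 211, 231, 241, 245, 247, 249, 250, 250, 247, 237, 227, 220, 218, 218, 219, 209, 169, 110, 61, 43, 40, 39, 37, 35, 33, 32, 34, 36, 37, 38, 42]
201 [171, 175, 180, 182, 182, 181, 181, 179, 181, 192, 212, 222, 226, 232, 241, 245, 245, 241, 233, 227, 223, 219, 216, 212, 201, 171, 125, 89
[... 2622 characters left out ...]
 158, 176, 177, 167, 159, 155, 150, 151, 155, 160, 162, 157, 149, 143, 145, 143, 138, 129, 112]
223 [145, 146, 146, 147, 147, 153, 167, 174, 174, 170, 161, 155, 156, 162, 161, 158, 153, 147, 146, 143, 139, 129, 112, 91]
224 [138, 142, 143, 144, 146, 147, 154, 162, 166, 166, 160, 157, 159, 160, 157, 151, 148, 146, 143, 137, 128, 112, 90, 68]
225 [120, 126, 133, 139, 142, 144, 147, 149, 153, 153, 152, 152, 153, 152, 149, 148, 144, 143, 139, 128, 111, 89, 69, 56]
226 [93, 104, 114, 119, 127, 134, 137, 141, 143, 144, 148, 148, 148, 148, 145, 145, 143, 138, 129, 110, 89, 70, 58, 53]
227 [74, 79, 84, 93, 101, 109, 118, 125, 129, 136, 139, 141, 143, 144, 144, 142, 139, 127, 108, 87, 68, 56, 53, 51]
```

apply_moves(deltas=[{"x":0.06,"y":0,"z":-0.08,"wx":0,"wy":0,"wz":0},{"x":0.06,"y":0,"z":-0.08,"wx":0,"wy":0,"wz":0},{"x":0.06,"y":0,"z":-0.08,"wx":0,"wy":0,"wz":0},{"x":0.06,"y":0,"z":-0.08,"wx":0,"wy":0,"wz":0},{"x":0.06,"y":0,"z":-0.08,"wx":0,"wy":0,"wz":0}])

```text
clock: 11.8
tcp_pos: [0.4314, -0.0818, 0.0792]
tcp_rot: [-180.0, -0.0, 90.7]
ft_force: [0.3, 0.1, 0.1]
finger_gap: 0.41
```

apply_moves(deltas=[{"x":0,"y":0,"z":0,"wx":0,"wy":0,"wz":0},{"x":0,"y":0,"z":0,"wx":0,"wy":0,"wz":0},{"x":0,"y":0,"z":0,"wx":0,"wy":0,"wz":0},{"x":0,"y":0,"z":0,"wx":0,"wy":0,"wz":0},{"x":0,"y":0,"z":0,"wx":0,"wy":0,"wz":0}])

```text
clock: 12.3
tcp_pos: [0.4314, -0.0818, 0.0791]
tcp_rot: [-180.0, -0.0, 90.7]
ft_force: [-0.9, 0.3, 0.9]
finger_gap: 0.409
```

```bash
python3 - <<'E'
from h import *
from bench import monitor
t=snap("top","t5.pkl");s=snap("scene","s13.pkl")
cv2.imwrite("pics/t5.png",cv2.cvtColor(t["frame"],cv2.COLOR_RGB2BGR));crop(s,260,150,440,285,4,"pics/s13.png")
a=monitor.state();print(a["clock"],a["joint_velocities"].round(2))
E
python3 d.py .4310 -.0820 .0792 90.7
```

```text
12.4 [ 0.05  0.07 -0.05  0.05  0.01  0.02]
at [ 0.4314 -0.0817  0.0792] [-1.7998e+02 -2.0000e-02  9.0670e+01] F [-0.  -0.3  0.8] gap mm 34.5
cm [-0.04 -0.03  0.  ] rotvec [-0. -0.  0.]
```

View pics/t5.png

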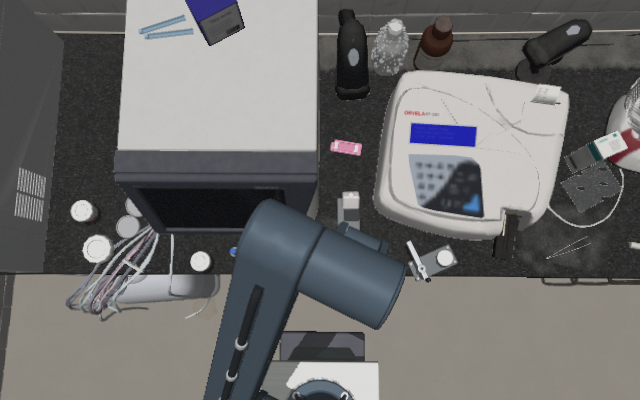

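View pics/s13.png

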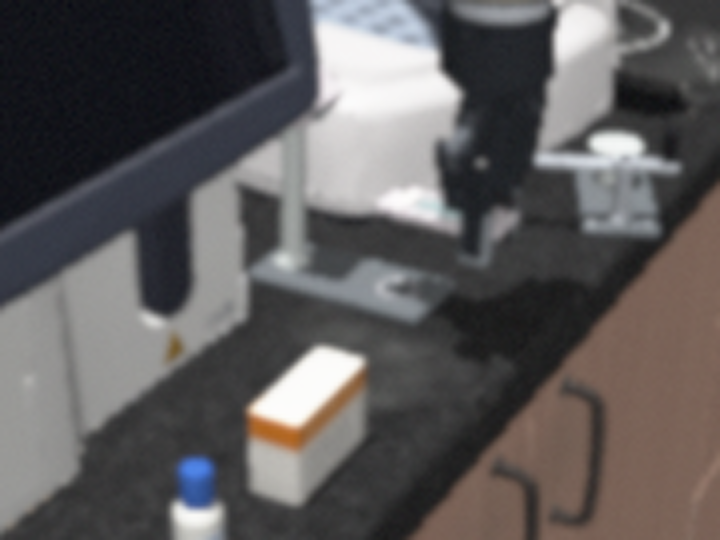

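The last pictures show the clamp still open at (418,261), the stage bare at (445,258), the carton, bottle and cup unmoved, and the slide level over the ring. The arm is still, so I'm handing in.

```bash
python3 -c "
from bench import manip
print(manip.finish_job())"
```

```text
the job is handed in; nothing more can be done
None
```

The job is handed in at about 12.4 s of the 56 s allowed; no verdict was reported.

**What I did:** I pushed the clamp knob round to its stop with closed fingers and left the clamp open. I identified the frosted end by its notch (it faced world -y) and gripped the slide across its other end at 50 N. I then lifted it, turned it about 109° while level, and held it over the ring.

**What the last checks showed:**
- **Clamp:** its arm measured about 90° from closed, and the push force rose at the stop (about 8 N) without further movement. It was still open in the final picture.
- **Position:** from the arm's readings, the middle of the frosted end is at about (0.499, -0.081, 0.075) m. The ring measured about (0.4985, -0.081) m.
- **Attitude:** the tool yaw puts the slide about 0.7° from world x. The reader's two plate edges gave 0.4° and 1.0°. The slope of the slide's lower edge in the scene view put the pitch at about 0.3°.
- **Stillness:** joint speeds were under 0.1°/s and the grip was steady at about 35 mm.
- **Bystanders:** the carton, dropper bottle and cup looked unmoved in the final pictures. I judged this by eye.

**What disagreed or could not be checked:** The scene camera reads about 1 pixel low on the ring and the slide alike. Its view of the slide tip differed from the arm's reading by about 1 mm along x. I corrected 0.6 mm of that but did not re-measure the tip afterwards. In the final pose the wrist hides the slide from the top camera, so its position rests on one camera and the arm's own readings.

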